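# Slide a transformer round obstacles and bed it on the stop of its test nest

## Task

Keeping it flat on the bench, gently push the transformer round the solder reel, the tip-cleaner tin and the heat sink, without it or the robot touching any of the three, until it stands in front of the open mouth of the test nest. Then push it straight into the nest until it meets the sprung stop, whose setting you must find by feel, and press it there with about 12 newtons for a second before backing away. Leave it resting square in the nest, and leave the other loose things on the bench alone.

Things in the scene. Friction and masses are not known exactly. Their poses are not given: they have to be found in the camera images.
- transformer: loose small mains transformer, 0.2 to 0.45 kg, 56 x 66 x 44 mm, origin at the centre of its underside, z up; slides with 1 to 4 N. A dark core 40 (x) x 48 (y) mm, 42 mm high, stands on a foot plate 42 (x) x 66 (y) mm, 2 mm thick. Starts left (+y) of the nest with its x axis within 0.4 rad of the nest's, on the lane that passes the nest's mouth on the robot's side.
- bobbin_end (a point): centre of the flat -x end face of the transformer's bobbin, a block 56 mm long (x, ends at +-28 mm), 30 mm wide (y), 7 to 37 mm high, through the core; the point is 22 mm up. Two terminal pins stand on this end, up to 44 mm high. Push here to enter the nest.
- core_left (a point): centre of the flat +y face of the transformer's core, 24 mm from its origin and 22 mm up, 40 mm wide; the 2 mm foot plate sticks out 9 mm farther below it
- nest: fixed open-bottomed aluminium nest; origin on the bench, where the transformer's origin comes to lie at the shallowest stop setting. x points from the mouth into the nest, y left; yaw -0.2 to 0.08 rad. Cheeks 22 mm high with inner faces at y = +-35.5 mm, 12 mm thick, x = -50 to 68 mm, leave the transformer 2.5 mm play a side. Back wall at x = 60 mm, 36 mm high.
- nest_mouth (a point): middle of the nest's mouth on the bench, at nest x = -74 mm, y = 0: here the flared cheeks stand about 100 mm apart inside, narrowing to 71 mm at x = -50 mm. The lane in front, from nest x = -160 to -90 mm, is free of obstacles for the transformer.
- stop_region (a point): middle of the region of the stop, nest x = 35 mm, 21 mm above the bench. A sprung white pad 18 mm across on an adjustable screw from the back wall meets the bobbin's end. Its rest face lies anywhere from nest x = 28 to 42 mm (transformer origin at x = 0 to 14 mm) and is not measured: find it by feel. It yields 1 mm for each 9 N and bottoms at 3.5 mm, damped. Bench friction takes part of the push.
- spool: fixed solder wire reel, 62 mm across, 46 mm high, origin at the centre of its underside. Either it or the tip tin stands between the transformer and the nest, left of the nest's mouth; the other one stands to the right of the turn in front of the mouth. Not to be touched.
- tin: fixed round tip-cleaner tin with brass wool, 57 mm across, 34 mm high, origin at the centre of its underside; it may stand in either of the two places named for the reel. Not to be touched.
- heatsink: fixed finned aluminium heat sink 40 (x) x 60 (y) x 24 mm high, right (-y) of the nest's mouth, origin at the centre of its underside. Not to be touched.
- small_board: loose small circuit board, 55 x 85 x 12 mm, bystander to the left of the nest, behind the lane, origin at the centre of its underside
- screw_block: loose grey screw-terminal block, 18 x 60 x 17 mm, bystander to the left of the nest, behind the lane, origin at the centre of its underside
- tape: loose ring of amber tape, 85 mm across, 12 mm high, bystander to the right of the nest, origin at the centre of its underside

How it is judged:
By the outcome, as a careful person would: the job done as asked, in the order asked, and still so for the second after the job is handed in, with the robot touching nothing.
It also fails if it takes over 72 s, if anything falls off the work surface, if the arm or the gripper's body presses on something with over 40 N, if the wrist force passes 120 N, or if a joint passes its speed limit or range.

## Robot

A 6-joint arm with a two-finger parallel gripper is mounted at the origin on a cart in front of the work surface, level with it; the furniture and walls round the work are solid. World frame = base frame: x ahead of the robot, y to its left, z up, the work surface at z = 0. Lengths are in mm, angles in rad, forces in N, time in s.
With the tool pointing down it reaches from about 325 to 900 mm from the base axis. Payload 6.1 kg.
Tool frame: the origin (TCP) lies between the finger pads; the fingertips stand 25 mm ahead of it and the grasp point (between the pads) lies 6 mm ahead of it; z points along the fingers, y is the line along which they close (so a half turn about z gives the same grasp; the last joint's range is limited). The gripper opens to 85 mm and grips with 20 to 120 N. Pads are 22 mm wide; open, the fingers measure 114 mm over their backs; the gripper's body (76 mm by 85 mm) begins 54 mm behind the grasp point. The pads swing forward as they close: fully open they stand 13 mm farther back than shut.
Start: joints at [-1.448, 0.22, 1.526, -0, 1.395, -0.126], TCP at [153.894, -605.75, 256.3] pointing down, gripper open.
Joint ranges: [-2.98, 2.98], [-0.91, 2.08], [0.09, 2.57], [-1.24, 4.39], [0.2, 2.65], [-2.68, 2.68]. Speed limits (rad/s): [2.57, 2.57, 3.01, 3.14, 3.14, 3.14].

## Interface

Orientations are given as a unit quaternion [x, y, z, w].
In Python, from plant import r gives the robot as it stands.
- The arm moves only by the tool drive_tool, never from a script. Its argument "motion" is a list of rows, each a list of 5 numbers: the shift along the tool's x, y, z in mm, then the turn about the tool's z in units of 5 degrees (1.0 is 5 degrees), then the finger opening in mm, from 0 to 85.4. A call has 1 to 12 rows; each row is the pose to reach, as a shift and turn from the pose commanded when the call began, along the tool's axes at that moment; what a row does not reach only later rows make up. A row lasts 1/8 s, in which the tool goes at most 62.5 mm and 10.7 degrees, less where a joint would pass 70% of its speed; a pose out of reach is approached as far as the arm can. A call with a gripper value outside its range is refused whole. The fingers move at their own pace and stop on an object; "newtons" is the grip in N (left out, the last holds). Time passes only in rows, so rows that repeat a pose let the fingers close. It gives the time, the measured TCP pose, the force, the opening and the grip force at its end, in the units of the state.
- r.get_state(): the state, without advancing time (a new reading comes with each control period).
- r.read_camera(name): name is "scene" or "top"; returns a dict with "pixels" (400x640x3 uint8, red, green, blue), "vfov" (degrees; the focal length in pixels is half the picture's height over the tangent of half this angle, whatever the lens; pixels are square), "cx", "cy" (the principal point, pixels), "R" (3x3) and "t" (3): a world point X has camera coordinates R X + t. Camera axes: x right, y down, z forward; pixel columns grow to the right and rows downward; lengths in mm; the calibration is good to about 2 mm. A picture is of the moment at which its call begins. There is no depth.
- r.finish_job(): hands the job in; it is judged then, once.
Trained networks look in the newest picture that a camera, given by its name, has taken for a name from the list of things; names that differ only in an ending like _2 or _b are one class to them, and where a whole thing is asked for, a point or a joint stands for the part that bears it (a point fixed in the world has none). Each returns a list of dicts, best first, with "conf" (0 to 1); they miss things now and then, are a little off and sometimes report something else, mostly with a low value. They report only what shows in the picture. A call takes as long as a camera call.
- r.search_frame(camera, target): "xy" ([column, row] in pixels, amid what is visible of it).
The state is a dict: "time_s": time; "joints": joint angles; "joint_vel": joint speeds; "effort": joint torques, N m; "position": TCP position; "tcp_rot": TCP orientation; "force": force on the tool from outside, world axes, zero at the start; "wrist_torque": the same for the moment, N m; "finger_gap": finger opening in mm; "grip_force": force on a finger pad.
Only numpy, scipy, OpenCV 4.12 (cv2) and the standard library are available. Lean on these libraries where they do the work, as an engineer would, in place of code of your own. Each camera call takes 0.05 s, during which the arm holds its last target. There are 200 camera calls.

## Working session

There is one attempt and no reset: what is moved stays moved. The work goes in short steps, Python scripts to look and compute and a tool call to move; the robot and the scene stay as the last step left them, time stands still between calls to the robot, and variables do not carry over. Pictures are saved under pics/ and viewed, at most 10 in all, crops included, and the job is handed in when it is done.

Besides the shell and the picture viewer there is one more tool, called in YAML: its name, and indented under it one key for each argument. drive_tool: Moves the arm, as the interface text tells. Its arguments: {"type":"object","properties":{"motion":{"type":"array","items":{"type":"array","items":{"type":"number"}}},"newtons":{"type":"number"}},"required":["motion"]}

```bash
mkdir -p pics; ls; cat > h.py <<'E'
import numpy as np, cv2
from plant import r
from scipy.spatial.transform import Rotation as Ro
def cam(n):
    c=r.read_camera(n); c['f']=200/np.tan(np.radians(c['vfov'])/2); c['R']=np.array(c['R']); c['t']=np.array(c['t']); return c
def ray(c,uv,z):
    d=c['R'].T@np.array([(uv[0]-c['cx'])/c['f'],(uv[1]-c['cy'])/c['f'],1]); o=-c['R'].T@c['t']
    return o+d*(z-o[2])/d[2]
def proj(c,X):
    p=c['R']@np.array(X,float)+c['t']; return p[:2]/p[2]*c['f']+[c['cx'],c['cy']]
def save(c,n): cv2.imwrite('pics/'+n,cv2.cvtColor(np.array(c['pixels']),cv2.COLOR_RGB2BGR))
E
python3 - <<'E'
from h import *
np.set_printoptions(precision=1,suppress=True)
s=r.get_state();print(s)
for n in ['top','scene']:
    c=cam(n);save(c,n+'0.png');print(n,c['f'],c['cx'],c['cy'],-c['R'].T@c['t'],c['R'])
    for t,z in dict(transformer=22,bobbin_end=22,core_left=22,nest=10,nest_mouth=0,stop_region=21,spool=23,tin=17,heatsink=12,small_board=6,screw_block=8,tape=6).items():
        for d in r.search_frame(n,t)[:2]: print(t,np.array(d['xy']),round(d['conf'],2),ray(c,d['xy'],z))
E
```

```text
pics
{'time_s': 0.0, 'joints': array([-1.4,  0.2,  1.5,  0. ,  1.4, -0.1]), 'joint_vel': array([-0., -0.,  0., -0.,  0., -0.]), 'effort': array([ -0. , -49.7, -38.9,  -0. ,   0. ,   0. ]), 'position': array([ 153.8, -605.2,  255.2]), 'tcp_rot': array([ 1. ,  0.1,  0. , -0. ]), 'force': array([0.6, 0.1, 0.1]), 'wrist_torque': array([-0.,  0.,  0.]), 'grip_force': 0.0, 'finger_gap': 85.32812139869185}
top 444.5067084775939 319.99235564114906 199.70194957216947 [ 455.1   47.2 1224. ] [[-0.  -1.   0. ]
 [-1.   0.  -0.1]
 [ 0.1 -0.  -1. ]]
transformer [251.1 221.4] 0.9 [530.7 226.6  22. ]
bobbin_end [247.8 224.9] 0.66 [521.4 235.5  22. ]
core_left [247.  224.6] 0.79 [522.3 237.7  22. ]
core_left [339.2 173.4] 0.29 [658.  -14.6  22. ]
nest [342.  167.5] 0.64 [676.5 -23.4  10. ]
nest_mouth [345.3 171.1] 0.61 [668.  -32.9   0. ]
nest_mouth [376.1 201.9] 0.54 [ 580.1 -116.2    0. ]
stop_region [341.5 171.5] 0.94 [663.4 -21.1  21. ]
spool [385.8 241.1] 0.71 [ 471.2 -135.9   23. ]
spool [341.1 169.1] 0.32 [669.7 -20.   23. ]
tin [291.6 189.4] 0.62 [616.8 116.5  17. ]
heatsink [376.4 202.5] 0.59 [ 577.2 -115.3   12. ]
screw_block [227.2 175.9] 0.56 [658.7 294.6   8. ]
tape [398.4 155.4] 0.64 [ 708.7 -181.7    6. ]
scene 498.60566059858064 311.179083462286 203.35806385825407 [-62.3 717.4 800.5] [[-0.7 -0.7 -0. ]
 [-0.4  0.4 -0.8]
 [ 0.6 -0.5 -0.6]]
transformer [282.6 267.6] 0.84 [527.9 234.8  22. ]
bobbin_end [283.  270.5] 0.82 [520.8 240.   22. ]
core_left [282.8 270.7] 0.78 [520.7 240.7  22. ]
nest [318.5 188.8] 0.72 [684.6 -33.4  10. ]
nest_mouth [319.3 189.1] 0.86 [691.6 -43.5   0. ]
stop_region [314.7 190.5] 0.8 [676.1 -10.8  21. ]
tin [284.7 268.8] 0.66 [525.7 230.9  17. ]
tin [294.5 226. ] 0.59 [614.1 119.2  17. ]
heatsink [377.  190.4] 0.76 [ 568.5 -134.4   12. ]
small_board [249.7 220.2] 0.71 [718.  173.7   6. ]
screw_block [224.5 258.9] 0.75 [651.4 300.2   8. ]
tape [347.1 157.6] 0.54 [ 735.8 -202.6    6. ]
```

```bash
python3 - <<'E'
import cv2
a=cv2.imread('pics/top0.png')[120:280,200:420]; cv2.imwrite('pics/t1.png',cv2.resize(a,None,fx=3.6,fy=3.6,interpolation=cv2.INTER_CUBIC))
a=cv2.imread('pics/scene0.png')[130:320,200:430]; cv2.imwrite('pics/s1.png',cv2.resize(a,None,fx=3,fy=3,interpolation=cv2.INTER_CUBIC))
E
```

```text
(no output)
```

View pics/t1.png

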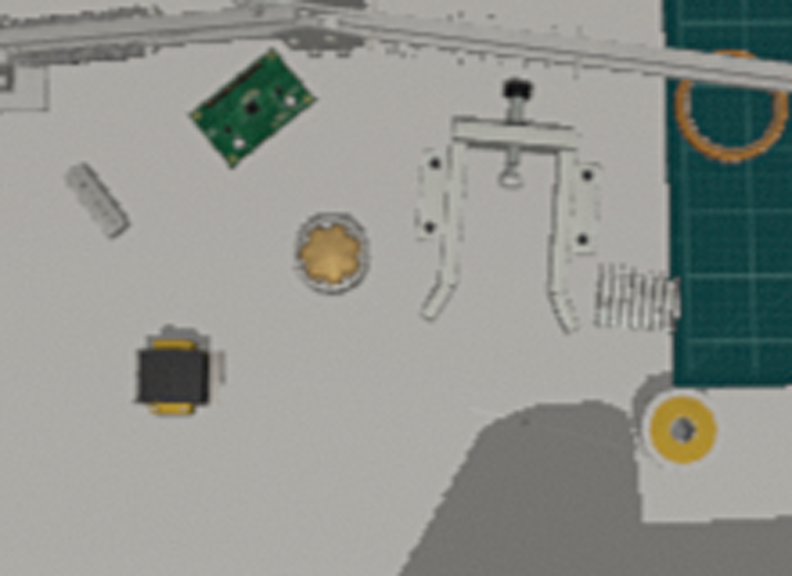

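View pics/s1.png

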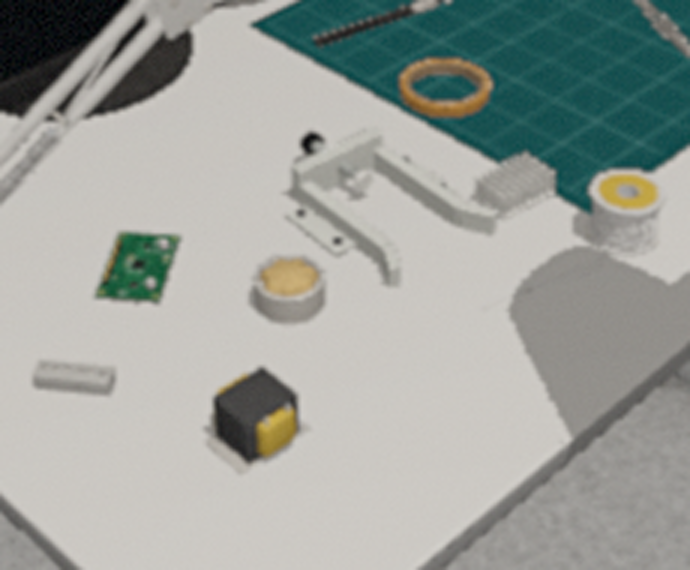

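Both pictures agree. The transformer is near top-camera pixel (248,224) with yaw ≈ 0, and the tin is at (292,190), between it and the nest. The nest is at (342,165), turned slightly clockwise, the heat sink is at (376,202), and the reel at (389,239) is on the right of the turn. Next I'll fit the transformer's pose and zoom in on the nest.

```bash
cat >> h.py <<'E'
from scipy.optimize import minimize
def box(x0,x1,y0,y1,z0,z1): return np.array([[x,y,z] for x in(x0,x1) for y in(y0,y1) for z in(z0,z1)],float)
CORE=box(-20,20,-24,24,2,42); BOB=box(-28,28,-15,15,7,37)
def place(P,x,y,a): 
    c,s=np.cos(a),np.sin(a); return np.c_[x+c*P[:,0]-s*P[:,1], y+s*P[:,0]+c*P[:,1], P[:,2]]
def fit_tr(c,guess,win=26,S=6):
    """silhouette fit of core+bobbin; guess x,y,yaw"""
    u0=np.round(proj(c,[guess[0],guess[1],20])-win).astype(int)
    im=np.array(c['pixels'])[u0[1]:u0[1]+2*win,u0[0]:u0[0]+2*win]
    im=cv2.resize(im,None,fx=S,fy=S,interpolation=cv2.INTER_LINEAR).astype(int)
    dark=im.max(2)<95; yel=(im[...,0]-im[...,2])>60
    m=(dark|yel).astype(np.uint8)
    n,l,st,_=cv2.connectedComponentsWithStats(cv2.morphologyEx(m,cv2.MORPH_CLOSE,np.ones((5,5))))
    m=(l==1+np.argmax(st[1:,4])).astype(np.uint8)
    def ren(p):
        q=np.zeros_like(m)
        for B in(CORE,BOB):
            h=cv2.convexHull(np.array([(proj(c,X)-u0+.5)*S-.5 for X in place(B,*p)],np.float32))
            cv2.fillConvexPoly(q,np.round(h*16).astype(np.int32),1,shift=4)
        return q
    f=lambda p:(lambda q:1-(q&m).sum()/max(1,(q|m).sum()))([p[0],p[1],p[2]/50])
    best=min((minimize(f,[guess[0],guess[1],(guess[2]+d)*50],method='Nelder-Mead',options=dict(initial_simplex=np.array([guess[0],guess[1],(guess[2]+d)*50])+np.array([[0,0,0],[8,0,0],[0,8,0],[0,0,8]]))) for d in(-.15,0,.15)),key=lambda o:o.fun)
    return best.x[0],best.x[1],best.x[2]/50,best.fun
E
python3 - <<'E'
from h import *
np.set_printoptions(precision=2,suppress=True)
for n in('top','scene'):
    c=cam(n); print(n,np.round(fit_tr(c,[528,230,0]),3))
s=r.get_state();print(Ro.from_quat(s['tcp_rot']).as_matrix())
c=cam('top');a=np.array(c['pixels'])[138:212,310:380,::-1];cv2.imwrite('pics/n1.png',cv2.resize(a,None,fx=8,fy=8,interpolation=cv2.INTER_CUBIC))
E
```

```text
Traceback (most recent call last):
  File "h.py", line 33, in fit_tr
    best=min((minimize(f,[guess[0],guess[1],(guess[2]+d)*50],method='Nelder-Mead',options=dict(initial_simplex=np.array([guess[0],guess[1],(guess[2]+d)*50])+np.array([[0,0,0],[8,0,0],[0,8,0],[0,0,8]]))) for d in(-.15,0,.15)),key=lambda o:o.fun)
  File "h.py", line 33, in <genexpr>
    best=min((minimize(f,[guess[0],guess[1],(guess[2]+d)*50],method='Nelder-Mead',options=dict(initial_simplex=np.array([guess[0],guess[1],(guess[2]+d)*50])+np.array([[0,0,0],[8,0,0],[0,8,0],[0,0,8]]))) for d in(-.15,0,.15)),key=lambda o:o.fun)
              ~~~~~~~~^^^^^^^^^^^^^^^^^^^^^^^^^^^^^^^^^^^^^^^^^^^^^^^^^^^^^^^^^^^^^^^^^^^^^^^^^^^^^^^^^^^^^^^^^^^^^^^^^^^^^^^^^^^^^^^^^^^^^^^^^^^^^^^^^^^^^^^^^^^^^^^^^^^^^^^^^^^^^^^^^^^^^^^^^^^^^^^^^^^^
  File "h.py", line 32, in <lambda>
    f=lambda p:(lambda q:1-(q&m).sum()/max(1,(q|m).sum()))([p[0],p[1],p[2]/50])
               ~~~~~~~~~~~~~~~~~~~~~~~~~~~~~~~~~~~~~~~~~~~^^^^^^^^^^^^^^^^^^^^^
  File "h.py", line 32, in <lambda>
    f=lambda p:(lambda q:1-(q&m).sum()/max(1,(q|m).sum()))([p[0],p[1],p[2]/50])
                            ~^~
TypeError: ufunc 'bitwise_and' not supported for the input types, and the inputs could not be safely coerced to any supported types according to the casting rule ''safe''
```

```bash
sed -i 's|(\[p\[0\],p\[1\],p\[2\]/50\])|(ren([p[0],p[1],p[2]/50]))|' h.py
python3 - <<'E'
from h import *
np.set_printoptions(precision=2,suppress=True)
for n in('top','scene'):
    c=cam(n); print(n,np.round(fit_tr(c,[528,230,0]),3))
s=r.get_state();print(Ro.from_quat(s['tcp_rot']).as_matrix())
c=cam('top');a=np.array(c['pixels'])[138:212,310:380,::-1];cv2.imwrite('pics/n1.png',cv2.resize(a,None,fx=8,fy=8,interpolation=cv2.INTER_CUBIC))
E
```

```text
top [523.4  235.12  -0.     0.1 ]
scene [524.99 232.32  -0.37   0.18]
[[ 0.97  0.25  0.  ]
 [ 0.25 -0.97  0.  ]
 [ 0.   -0.   -1.  ]]
```

View pics/n1.png

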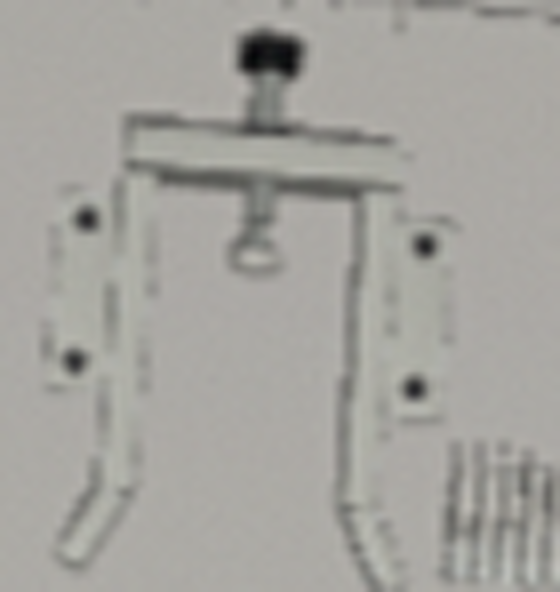

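The nest zoom shows the back wall's front edge from crop (125,165) to (400,190). The inner cheek bends are at (130,488) and (342,505), and the left flare tip is at (85,568). I'll fit the nest pose to these.

```bash
python3 - <<'E'
from h import *
from scipy.optimize import least_squares
np.set_printoptions(precision=2,suppress=True)
c=cam('top')
M=np.array([[60,47.5,36],[60,-47.5,36],[-50,35.5,22],[-50,-35.5,22],[-74,50,22],[-74,-50,22.]])
U=(np.array([[125,165],[400,190],[130,488],[345,505],[85,568],[378,592]])+.5)/8-.5+[310,138]
f=lambda p:(np.array([proj(c,X) for X in place(M,*p)])-U).ravel()
o=least_squares(f,[630,-17,-.1],loss='soft_l1');p=o.x;print(p,o.fun.reshape(-1,2))
pad=ray(c,(np.array([255,255])+.5)/8-.5+[310,138],25)
def tonest(X):d=np.array(X[:2])-p[:2];a=p[2];return np.array([np.cos(a)*d[0]+np.sin(a)*d[1],-np.sin(a)*d[0]+np.cos(a)*d[1]])
print('pad',pad,tonest(pad),'cheek yaw')
for n,uv,z in[('tin',[331/3.6+200,252/3.6+120],34),('spool',[683/3.6+200,429/3.6+120],46),('hs',[636/3.6+200,296/3.6+120],24)]:
    X=ray(c,uv,z);print(n,X,tonest(X))
print('mouth',place(np.array([[-74,0,0],[-125,0,0]]),*p), 'tr',tonest([523.4,235.1]))
# overlay
a=np.array(c['pixels'])[:,:,::-1].copy();a=cv2.resize(a[120:280,200:420],None,fx=3.6,fy=3.6,interpolation=cv2.INTER_CUBIC)
P=lambda X:tuple(int(v) for v in ((proj(c,X)-[200,120]+.5)*3.6-.5))
def poly(L,col):
    for i in range(len(L)-1):cv2.line(a,P(L[i]),P(L[i+1]),col,1)
for s in(1,-1):poly(place(np.array([[60,s*35.5,22],[-50,s*35.5,22],[-74,s*50,22.]]),*p),(0,0,255))
poly(place(np.array([[60,-47.5,36],[60,47.5,36]]),*p),(0,0,255))
q=(523.4,235.1,0)
poly(place(np.array([[-20,-24,42],[20,-24,42],[20,24,42],[-20,24,42],[-20,-24,42]]),*q),(0,255,0))
poly(place(np.array([[-21,-33,2],[21,-33,2],[21,33,2],[-21,33,2],[-21,-33,2]]),*q),(255,0,0))
t=np.linspace(0,6.3,40);
poly(np.c_[616+28.5*np.cos(t),117+28.5*np.sin(t),0*t+34],(0,0,255))
X=ray(c,[683/3.6+200,429/3.6+120],46);poly(np.c_[X[0]+31*np.cos(t),X[1]+31*np.sin(t),0*t+46],(0,0,255))
cv2.imwrite('pics/ov.png',a)
E
```

```text
[633.31 -17.71  -0.1 ] [[-0.17  0.19]
 [ 0.32 -0.16]
 [ 0.34  0.85]
 [-0.52  0.81]
 [-0.05 -0.82]
 [ 0.05 -0.88]]
pad [668.4  -20.83  25.  ] [35.23  0.32] cheek yaw
tin [612.85 114.57  34.  ] [-33.28 129.65]
spool [ 475.79 -142.9    46.  ] [-144.53 -139.98]
hs [ 576.72 -114.48   24.  ] [ -46.86 -101.83]
mouth [[559.66 -10.48   0.  ]
 [508.91  -5.5    0.  ]] tr [-134.07  240.86]
```

View pics/ov.png

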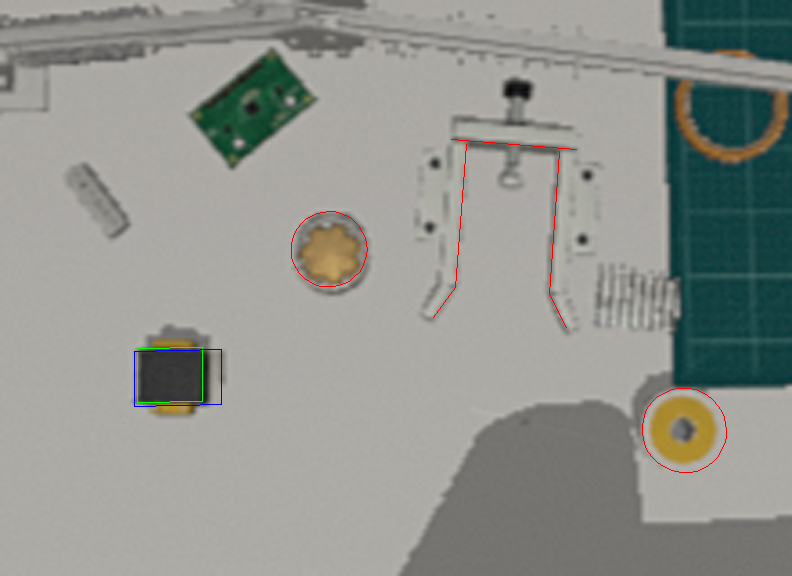

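drive_tool:
  motion:
    - [60, -20, 0, 0, 0]
    - [120, -40, 0, 0, 0]
    - [180, -60, 0, 0, 0]
    - [240, -80, 0, 0, 0]
    - [290, -100, 0, -1, 0]
    - [290, -162, 0, -2, 0]
    - [290, -224, 0, -4, 0]
    - [290, -286, 0, -6, 0]

```text
time_s: 2.55
position: [364.1, -255.3, 256.1]
tcp_rot: [0.925, 0.379, 0.0, -0.0]
force: [0.4, -0.1, 1.1]
finger_gap: -0.1
grip_force: 0.0
```

drive_tool:
  motion:
    - [50, -28, 0, -1, 8]
    - [101, -55, 0, -2, 8]
    - [151, -83, 0, -3, 8]
    - [202, -110, 0, -4, 8]
    - [252, -138, 0, -5, 8]
    - [302, -166, 0, -6, 8]
    - [353, -193, 0, -7, 8]
    - [403, -221, 0, -8, 8]
    - [454, -248, 0, -8, 8]
    - [504, -276, 0, -8, 8]
    - [504, -276, 60, -8, 8]
    - [504, -276, 60, -8, 8]

```text
time_s: 4.05
position: [529.2, 291.4, 190.7]
tcp_rot: [0.741, 0.671, -0.005, -0.002]
force: [-1.1, -0.6, -0.6]
finger_gap: 7.6
grip_force: 0.0
```

```bash
python3 - <<'E'
from h import *
s=r.get_state();R=Ro.from_quat(s['tcp_rot']).as_matrix()
print(s['position'],s['joints'],R[:,0],s['finger_gap'])
print(R.T@(np.array([530,295,35])-s['position']),np.degrees(np.arctan2(R[1,0],R[0,0])))
E
```

```text
[529.17174672 291.44059105 190.67035186] [ 3.73019855e-01  2.32540249e-01  1.63856222e+00 -1.59202774e-04
  1.28198367e+00  4.72126915e-01] [ 0.09887036  0.99508587 -0.00536235] 7.581357233322257
[  4.45856679   2.05470964 155.63583518] 84.32579385980259
```

drive_tool:
  motion:
    - [0, 0, 50, 0, 8]
    - [0, 0, 100, 0, 8]
    - [0, 0, 140, 0, 8]
    - [0, 0, 158, 0, 8]
    - [0, 0, 158, 0, 8]

```text
time_s: 4.68
position: [533.1, 291.8, 38.7]
tcp_rot: [0.742, 0.671, -0.0, -0.0]
force: [0.2, -0.2, 0.0]
finger_gap: 8.1
grip_force: 0.0
```

```bash
python3 - <<'E'
from h import *
s=r.get_state();print(s['position'],s['force'])
c=cam('top');print(np.round(fit_tr(c,[524,235,0]),3))
c=cam('scene');a=np.array(c['pixels'])[200:320,200:340,::-1];cv2.imwrite('pics/d1.png',cv2.resize(a,None,fx=4,fy=4,interpolation=cv2.INTER_CUBIC))
E
```

```text
[533.11494218 291.81829175  38.73728522] [ 0.17101796 -0.19217712  0.03947929]
[ 5.24e+02  2.35e+02 -1.50e-01  1.00e+00]
```

View pics/d1.png

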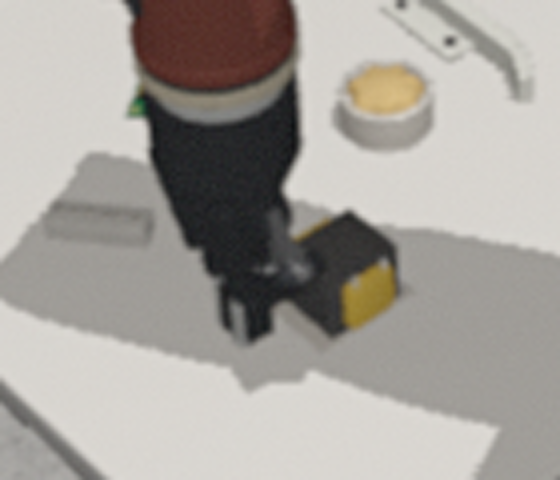

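drive_tool:
  motion:
    - [-8, -3, 3, 0, 8]
    - [-15, -3, 3, 0, 8]
    - [-20, -3, 3, 0, 8]
    - [-25, -3, 3, 0, 8]
    - [-31, -3, 3, 0, 8]
    - [-38, -3, 3, 0, 8]
    - [-46, -3, 3, 0, 8]
    - [-55, -3, 3, 0, 8]
    - [-64, -3, 3, 0, 8]
    - [-72, -3, 3, 0, 8]
    - [-78, -3, 3, 0, 8]
    - [-78, -3, 3, 0, 8]

```text
time_s: 6.28
position: [521.8, 213.9, 35.0]
tcp_rot: [0.742, 0.671, -0.001, 0.0]
force: [1.1, 1.2, 0.2]
finger_gap: 7.9
grip_force: 0.1
```

```bash
cat >> h.py <<'E'
N=(633.3,-17.7,-.1)
def tonest(X,p=N):d=np.array(X[:2])-p[:2];a=p[2];return np.array([np.cos(a)*d[0]+np.sin(a)*d[1],-np.sin(a)*d[0]+np.cos(a)*d[1]])
def state():
    s=r.get_state();R=Ro.from_quat(s['tcp_rot']).as_matrix();a=N[2];f=s['force']
    print('t',s['time_s'],'nest tcp',tonest(s['position']).round(1),'z',s['position'][2].round(1),'yaw rel nest deg',np.degrees(np.arctan2(R[1,0],R[0,0])-a).round(2),'F nest',np.round([np.cos(a)*f[0]+np.sin(a)*f[1],-np.sin(a)*f[0]+np.cos(a)*f[1],f[2]],2),'gap',round(s['finger_gap'],1))
E
python3 - <<'E'
from h import *
state()
c=cam('scene');a=np.array(c['pixels'])[190:310,220:360,::-1];cv2.imwrite('pics/d2.png',cv2.resize(a,None,fx=4,fy=4,interpolation=cv2.INTER_CUBIC))
E
```

```text
t 6.275 nest tcp [-134.1  219.4] z 35.0 yaw rel nest deg 89.96 F nest [0.94 1.28 0.23] gap 7.9
```

View pics/d2.png

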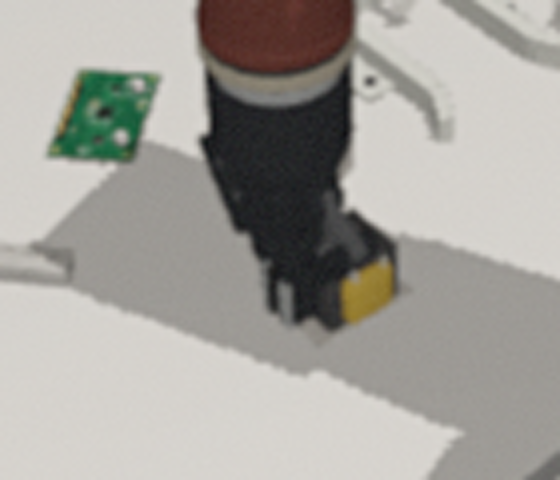

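The transformer is flush against the fingers (bobbin end at crop (368,290)) and flat. I'll keep pushing.

drive_tool:
  motion:
    - [-5, 0, 0, 0, 8]
    - [-12, 0, 0, 0, 8]
    - [-20, 0, 0, 0, 8]
    - [-29, 0, 0, 0, 8]
    - [-38, 0, 0, 0, 8]
    - [-47, 0, 0, 0, 8]
    - [-56, 0, 0, 0, 8]
    - [-65, 0, 0, 0, 8]
    - [-74, 0, 0, 0, 8]
    - [-83, 0, 0, 0, 8]
    - [-92, 0, 0, 0, 8]
    - [-100, 0, 0, 0, 8]

```text
time_s: 7.82
position: [512.0, 114.9, 35.3]
tcp_rot: [0.742, 0.671, -0.0, -0.0]
force: [-0.3, 1.5, -1.7]
finger_gap: 7.8
grip_force: 0.9
```

drive_tool:
  motion:
    - [-9, 0, 0, 0, 8]
    - [-18, 0, 0, 0, 8]
    - [-27, 0, 0, 0, 8]
    - [-36, 0, 0, 0, 8]
    - [-45, 0, 0, 0, 8]
    - [-54, 0, 0, 0, 8]
    - [-62, 0, 0, 0, 8]
    - [-69, 0, 0, 0, 8]
    - [-74, 0, 0, 0, 8]
    - [-78, 0, 0, 0, 8]
    - [-80, 0, 0, 0, 8]
    - [-80, 0, 0, 0, 8]

```text
time_s: 9.32
position: [504.2, 35.5, 35.4]
tcp_rot: [0.742, 0.671, -0.0, 0.0]
force: [0.2, -0.1, 1.2]
finger_gap: 7.9
grip_force: 0.0
```

```bash
python3 - <<'E'
from h import *
state()
E
```

```text
t 9.325 nest tcp [-133.8   40.1] z 35.4 yaw rel nest deg 89.99 F nest [ 0.17 -0.06  1.2 ] gap 7.9
```

drive_tool:
  motion:
    - [15, 0, 0, 0, 8]
    - [40, 0, 0, 0, 8]
    - [40, 0, -40, 0, 8]
    - [40, 0, -100, 0, 0]
    - [100, 0, -130, 0, 0]
    - [160, 0, -130, 0, 0]
    - [160, 0, -130, 0, 0]

```text
time_s: 10.2
position: [520.2, 199.8, 166.5]
tcp_rot: [0.74, 0.673, 0.001, 0.0]
force: [-0.1, -1.2, -0.9]
finger_gap: 0.2
grip_force: 0.0
```

```bash
python3 - <<'E'
from h import *
state()
c=cam('top');p=fit_tr(c,[500,0,-.1]);print(np.round(p,3),tonest(p),p[2]-N[2]);save(c,'top2.png')
c=cam('scene');p=fit_tr(c,[500,0,-.1]);print(np.round(p,3),tonest(p),p[2]-N[2])
a=cv2.imread('pics/top2.png')[130:270,250:430]; cv2.imwrite('pics/t3.png',cv2.resize(a,None,fx=4,fy=4,interpolation=cv2.INTER_CUBIC))
E
```

```text
t 10.2 nest tcp [-134.2  205.1] z 166.5 yaw rel nest deg 90.29 F nest [ 0.04 -1.19 -0.91] gap 0.2
[ 4.98984e+02  2.99900e+00 -1.17000e-01  1.02000e-01] [-135.71123407    7.18654212] -0.017288086116354434
[ 4.9972e+02  5.3500e-01 -6.1800e-01  1.8200e-01] [-134.73330187    4.80830783] -0.5180607178152414
```

View pics/t3.png

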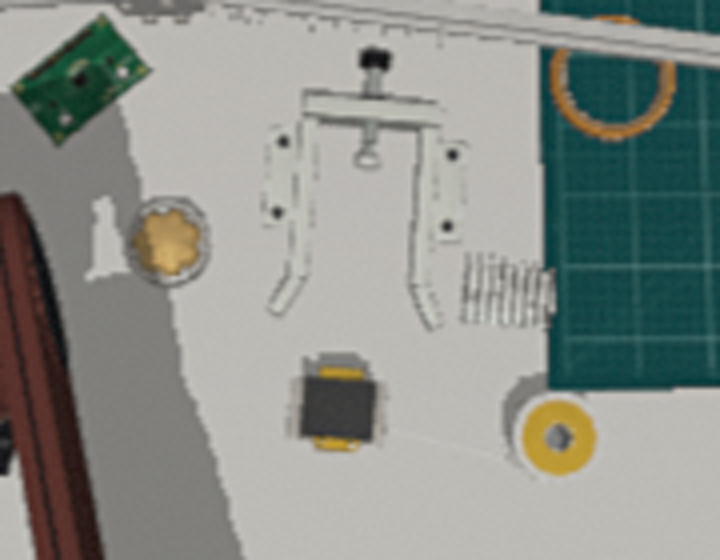

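The transformer stands square in front of the mouth (crop (340,405)), about 5 mm left of the nest's axis. I'll nudge it 5 mm further.

drive_tool:
  motion:
    - [-50, 0, 0, 0, 8]
    - [-110, 0, 30, 0, 8]
    - [-130, 0, 80, 0, 8]
    - [-130, 0, 115, 0, 8]
    - [-130, 0, 130, 0, 8]
    - [-145, 0, 130, 0, 8]
    - [-154, 0, 130, 0, 8]
    - [-159, 0, 130, 0, 8]
    - [-162, 0, 130, 0, 8]
    - [-164, 0, 130, 0, 8]
    - [-165.5, 0, 130, 0, 8]
    - [-165.5, 0, 130, 0, 8]

```text
time_s: 11.8
position: [504.0, 30.5, 35.5]
tcp_rot: [0.742, 0.671, 0.0, 0.0]
force: [1.8, 4.0, 3.2]
finger_gap: 8.0
grip_force: 1.9
```

```bash
python3 - <<'E'
from h import *
state()
E
```

```text
t 11.8 nest tcp [-133.5   35.1] z 35.5 yaw rel nest deg 90.0 F nest [1.43 4.12 3.24] gap 8.0
```

drive_tool:
  motion:
    - [12, 0, 0, 0, 8]
    - [20, 0, 0, 0, 8]
    - [20, 0, -40, 0, 8]
    - [20, 0, -80, 2, 0]
    - [10, -20, -80, 4, 0]
    - [0, -40, -80, 6, 0]
    - [-15, -60, -80, 8, 0]
    - [-25, -65, -80, 10, 0]
    - [-35, -65, -80, 12, 0]
    - [-35, -65, -80, 14, 0]
    - [-35, -65, -80, 16, 0]
    - [-35, -65, -80, 18, 0]

```text
time_s: 13.3
position: [434.9, 2.4, 114.8]
tcp_rot: [0.999, -0.053, -0.001, 0.0]
force: [-0.1, 0.3, 0.1]
finger_gap: -0.0
grip_force: 0.0
```

```bash
python3 - <<'E'
from h import *
state()
c=cam('top');p=fit_tr(c,[500,-4,-.1]);print(np.round(p,3),tonest(p),p[2]-N[2])
E
```

```text
t 13.3 nest tcp [-1.995e+02  1.000e-01] z 114.8 yaw rel nest deg -0.32 F nest [-0.1   0.25  0.07] gap -0.0
[ 4.85745e+02 -3.01500e+00 -1.90000e-02  7.38000e-01] [-1.48284265e+02 -1.19240593e-01] 0.08092987921048621
```

drive_tool:
  motion:
    - [0, 0, 30, 0, 0]
    - [0, 0, 60, 0, 0]
    - [0, 0, 79, 0, 0]
    - [0, 0, 79, 0, 0]
    - [12, 0, 79, 0, 0]
    - [20, 0, 79, 0, 0]
    - [26, 0, 79, 0, 0]
    - [33, 0, 79, 0, 0]
    - [41, 0, 79, 0, 0]
    - [49, 0, 79, 0, 0]
    - [56, 0, 79, 0, 0]
    - [62, 0, 79, 0, 0]

```text
time_s: 14.85
position: [497.4, -4.2, 36.2]
tcp_rot: [0.999, -0.05, -0.0, -0.0]
force: [-4.9, 0.3, 2.9]
finger_gap: 0.0
grip_force: 2.2
```

```bash
python3 - <<'E'
from h import *
state()
c=cam('scene');a=np.array(c['pixels'])[150:270,260:400,::-1];cv2.imwrite('pics/e1.png',cv2.resize(a,None,fx=5,fy=5,interpolation=cv2.INTER_CUBIC))
E
```

```text
t 14.85 nest tcp [-1.366e+02 -1.000e-01] z 36.2 yaw rel nest deg -0.01 F nest [-4.94 -0.16  2.89] gap 0.0
```

View pics/e1.png

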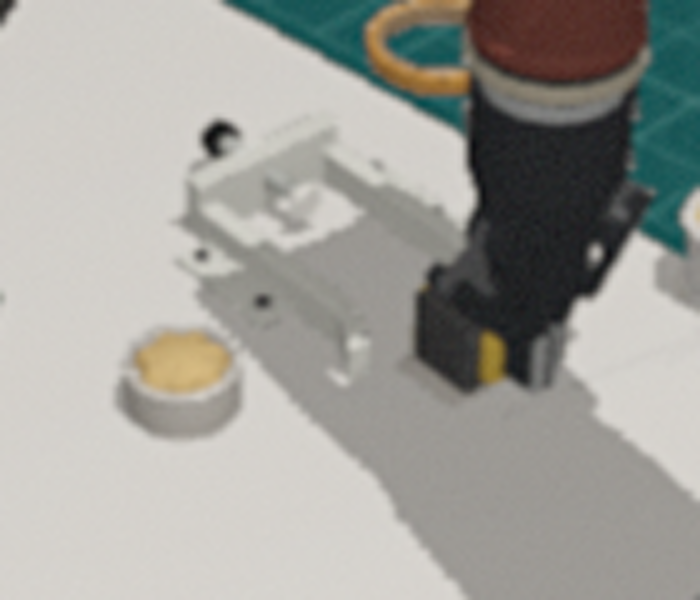

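drive_tool:
  motion:
    - [4, 0, 0, 0, 0]
    - [9, 0, 0, 0, 0]
    - [15, 0, 0, 0, 0]
    - [21, 0, 0, 0, 0]
    - [27, 0, 0, 0, 0]
    - [33, 0, 0, 0, 0]
    - [38, 0, 0, 0, 0]
    - [43, 0, 0, 0, 0]
    - [46, 0, 0, 0, 0]

```text
time_s: 16.02
position: [543.2, -8.8, 36.3]
tcp_rot: [0.999, -0.05, 0.0, -0.0]
force: [-2.6, -0.2, -1.4]
finger_gap: 0.2
grip_force: 1.0
```

```bash
python3 - <<'E'
from h import *
state()
E
```

```text
t 16.025 nest tcp [-90.5  -0.1] z 36.3 yaw rel nest deg -0.02 F nest [-2.61 -0.48 -1.45] gap 0.2
```

drive_tool:
  motion:
    - [4, 0, 0, 0, 0]
    - [8, 0, 0, 0, 0]
    - [13, 0, 0, 0, 0]
    - [18, 0, 0, 0, 0]
    - [23, 0, 0, 0, 0]
    - [28, 0, 0, 0, 0]
    - [33, 0, 0, 0, 0]
    - [36, 0, 0, 0, 0]
    - [39, 0, 0, 0, 0]
    - [41, 0, 0, 0, 0]

```text
time_s: 17.27
position: [583.8, -12.9, 36.3]
tcp_rot: [0.999, -0.05, -0.0, -0.0]
force: [-1.8, 1.0, -1.1]
finger_gap: -0.2
grip_force: 1.0
```

drive_tool:
  motion:
    - [1, 0, 0, 0, 0]
    - [2, 0, 0, 0, 0]
    - [3, 0, 0, 0, 0]
    - [4, 0, 0, 0, 0]

```text
time_s: 17.77
position: [587.6, -13.3, 36.3]
tcp_rot: [0.999, -0.05, -0.0, 0.0]
force: [-1.1, -0.1, -0.7]
finger_gap: -0.2
grip_force: 1.0
```

```bash
python3 - <<'E'
from h import *
state()
E
```

```text
t 17.775 nest tcp [-45.9  -0.2] z 36.3 yaw rel nest deg -0.01 F nest [-1.05 -0.25 -0.74] gap -0.2
```

drive_tool:
  motion:
    - [1, 0, 0, 0, 0]
    - [2, 0, 0, 0, 0]
    - [3, 0, 0, 0, 0]
    - [4, 0, 0, 0, 0]

```text
time_s: 18.27
position: [591.7, -13.7, 36.3]
tcp_rot: [0.999, -0.05, -0.0, -0.0]
force: [-2.8, -0.6, -0.8]
finger_gap: -0.2
grip_force: 1.0
```

drive_tool:
  motion:
    - [1, 0, 0, 0, 0]
    - [2, 0, 0, 0, 0]
    - [3, 0, 0, 0, 0]

```text
time_s: 18.65
position: [594.6, -14.0, 36.3]
tcp_rot: [0.999, -0.05, -0.0, -0.0]
force: [-1.8, 0.3, -0.2]
finger_gap: -0.1
grip_force: 1.0
```

drive_tool:
  motion:
    - [0.5, 0, 0, 0, 0]
    - [1, 0, 0, 0, 0]
    - [1.5, 0, 0, 0, 0]
    - [2, 0, 0, 0, 0]

```text
time_s: 19.15
position: [596.6, -14.2, 36.3]
tcp_rot: [0.999, -0.05, 0.0, 0.0]
force: [-1.1, -0.5, -0.8]
finger_gap: 0.3
grip_force: 1.0
```

drive_tool:
  motion:
    - [0.5, 0, 0, 0, 0]
    - [1, 0, 0, 0, 0]
    - [1.5, 0, 0, 0, 0]
    - [2, 0, 0, 0, 0]

```text
time_s: 19.65
position: [598.2, -14.3, 36.2]
tcp_rot: [0.999, -0.05, -0.0, -0.0]
force: [-4.5, 0.6, 0.5]
finger_gap: 0.2
grip_force: 2.1
```

drive_tool:
  motion:
    - [0.3, 0, 0, 0, 0]
    - [0.6, 0, 0, 0, 0]
    - [0.6, 0, 0, 0, 0]

```text
time_s: 20.02
position: [598.4, -14.3, 36.2]
tcp_rot: [0.999, -0.05, -0.001, -0.0]
force: [-6.2, 0.9, 3.0]
finger_gap: 0.3
grip_force: 3.0
```

```bash
python3 - <<'E'
from h import *
state()
F=[]
for i in range(2): cam('scene'); F.append(r.get_state()['force'][0])
print(F);state()
E
```

```text
t 20.025 nest tcp [-35.1  -0.1] z 36.2 yaw rel nest deg -0.01 F nest [-6.26  0.24  2.95] gap 0.3
[np.float64(-6.068320386363441), np.float64(-6.416678124306555)]
t 20.125 nest tcp [-35.1  -0.1] z 36.2 yaw rel nest deg -0.01 F nest [-6.55  1.05  2.93] gap 0.2
```

drive_tool:
  motion:
    - [0.5, 0, 0, 0, 0]
    - [1, 0, 0, 0, 0]
    - [1, 0, 0, 0, 0]

```text
time_s: 20.5
position: [598.6, -14.3, 36.2]
tcp_rot: [0.999, -0.05, -0.002, -0.0]
force: [-8.7, 0.2, 5.9]
finger_gap: -0.4
grip_force: 4.8
```

drive_tool:
  motion:
    - [0, 0, -0.5, 0, 0]
    - [0.3, 0, -1, 0, 0]
    - [0.3, 0, -1, 0, 0]

```text
time_s: 20.88
position: [598.8, -14.3, 36.4]
tcp_rot: [0.999, -0.05, -0.002, -0.0]
force: [-5.6, 0.4, 0.3]
finger_gap: -0.3
grip_force: 3.4
```

```bash
python3 - <<'E'
from h import *
state()
c=cam('scene');a=np.array(c['pixels'])[140:230,270:380,::-1];cv2.imwrite('pics/f1.png',cv2.resize(a,None,fx=6.5,fy=6.5,interpolation=cv2.INTER_CUBIC))
state()
E
```

```text
t 20.875 nest tcp [-34.7  -0.1] z 36.4 yaw rel nest deg -0.01 F nest [-5.64 -0.17  0.3 ] gap -0.3
t 20.925 nest tcp [-34.7  -0.1] z 36.4 yaw rel nest deg -0.01 F nest [-7.21  0.73 -0.23] gap -0.1
```

View pics/f1.png

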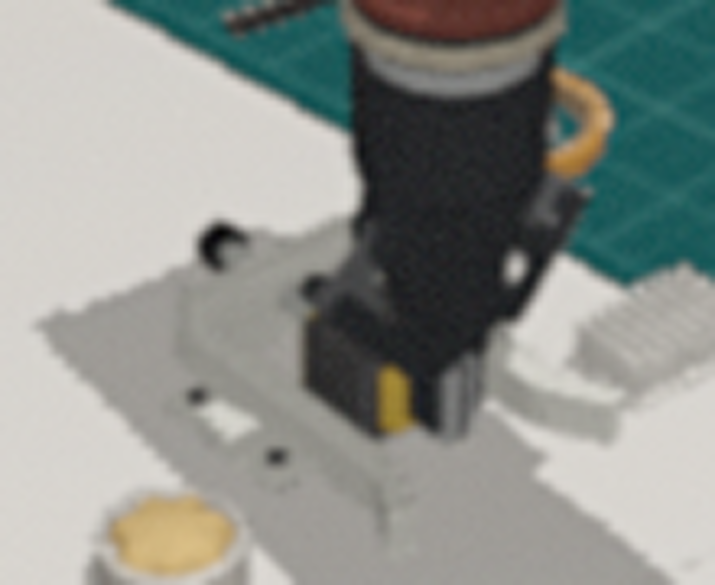

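The transformer sits level between the cheeks with the fingers flush. The sideways and vertical forces are near zero, so I'll raise the push.

drive_tool:
  motion:
    - [0.5, 0, -0.2, 0, 0]
    - [1, 0, -0.4, 0, 0]
    - [1.5, 0, -0.6, 0, 0]
    - [1.5, 0, -0.6, 0, 0]

```text
time_s: 21.42
position: [599.1, -14.3, 36.5]
tcp_rot: [0.999, -0.05, -0.003, -0.0]
force: [-10.0, -0.2, 1.8]
finger_gap: -0.3
grip_force: 4.9
```

drive_tool:
  motion:
    - [0.5, 0, -0.3, 0, 0]
    - [1, 0, -0.6, 0, 0]
    - [1.3, 0, -0.8, 0, 0]
    - [1.3, 0, -0.8, 0, 0]

```text
time_s: 21.92
position: [599.4, -14.3, 36.7]
tcp_rot: [0.999, -0.05, -0.004, -0.0]
force: [-11.8, 0.4, 1.1]
finger_gap: -0.1
grip_force: 5.8
```

```bash
python3 - <<'E'
from h import *
F=[]
for i in range(4): F.append(r.get_state()['force'].round(1));cam('top')
print(F);state()
E
```

```text
[array([-11.8,   0.4,   1.1]), array([-12.1,   1. ,  -0.3]), array([-11.3,   0.9,   0. ]), array([-11.4,   0.5,   0.6])]
t 22.125 nest tcp [-34.1   0. ] z 36.7 yaw rel nest deg -0.0 F nest [-12.8   -0.39   0.8 ] gap -0.2
```

drive_tool:
  motion:
    - [0.5, 0, -0.2, 0, 0]
    - [0.5, 0, -0.2, 0, 0]
    - [0.5, 0, -0.2, 0, 0]
    - [0.5, 0, -0.2, 0, 0]
    - [0.5, 0, -0.2, 0, 0]
    - [0.5, 0, -0.2, 0, 0]
    - [0.5, 0, -0.2, 0, 0]
    - [0.5, 0, -0.2, 0, 0]
    - [0.5, 0, -0.2, 0, 0]
    - [0.5, 0, -0.2, 0, 0]
    - [0.5, 0, -0.2, 0, 0]

```text
time_s: 23.5
position: [599.5, -14.3, 36.7]
tcp_rot: [0.999, -0.05, -0.005, -0.0]
force: [-12.2, 1.0, 0.3]
finger_gap: -0.3
grip_force: 6.2
```

Pressed at about 12.5 N for over a second. Now I'll back away straight along −x, slowly at first, then lift clear.

drive_tool:
  motion:
    - [-1.5, 0, 0, 0, 0]
    - [-3, 0, 0.5, 0, 0]
    - [-5, 0, 1, 0, 0]
    - [-8, 0, 1, 0, 0]
    - [-20, 0, 0, 0, 0]
    - [-45, 0, 0, 0, 0]
    - [-80, 0, 0, 0, 0]
    - [-110, 0, -20, 0, 0]
    - [-130, 0, -70, 0, 0]
    - [-160, 0, -120, 0, 0]
    - [-160, 60, -150, 0, 0]
    - [-160, 120, -150, 0, 0]

```text
time_s: 25.0
position: [434.3, -117.9, 192.9]
tcp_rot: [0.999, -0.048, 0.004, 0.002]
force: [1.5, -0.4, 0.1]
finger_gap: -0.4
grip_force: 0.0
```

drive_tool:
  motion:
    - [0, 50, 0, 0, 0]
    - [0, 100, 0, 0, 0]
    - [0, 150, 0, 0, 0]
    - [0, 150, 0, 0, 0]
    - [0, 150, 0, 0, 0]

```text
time_s: 25.62
position: [417.5, -265.4, 188.9]
tcp_rot: [0.999, -0.05, 0.0, -0.0]
force: [-0.2, -0.9, -0.4]
finger_gap: -0.1
grip_force: 0.0
```

```bash
python3 - <<'E'
from h import *
state()
c=cam('top');p=fit_tr(c,[638,-18,-.1]);print(np.round(p,3),tonest(p),p[2]-N[2])
save(c,'top4.png');a=cv2.imread('pics/top4.png')[130:250,260:420]; cv2.imwrite('pics/t4.png',cv2.resize(a,None,fx=5,fy=5,interpolation=cv2.INTER_CUBIC))
E
```

```text
t 25.625 nest tcp [-190. -268.] z 188.9 yaw rel nest deg -0.06 F nest [-0.12 -0.9  -0.37] gap -0.1
[ 6.36224e+02 -1.55330e+01 -1.62000e-01  1.11000e-01] [2.69352835 2.44792711] -0.06162807768615991
```

View pics/t4.png

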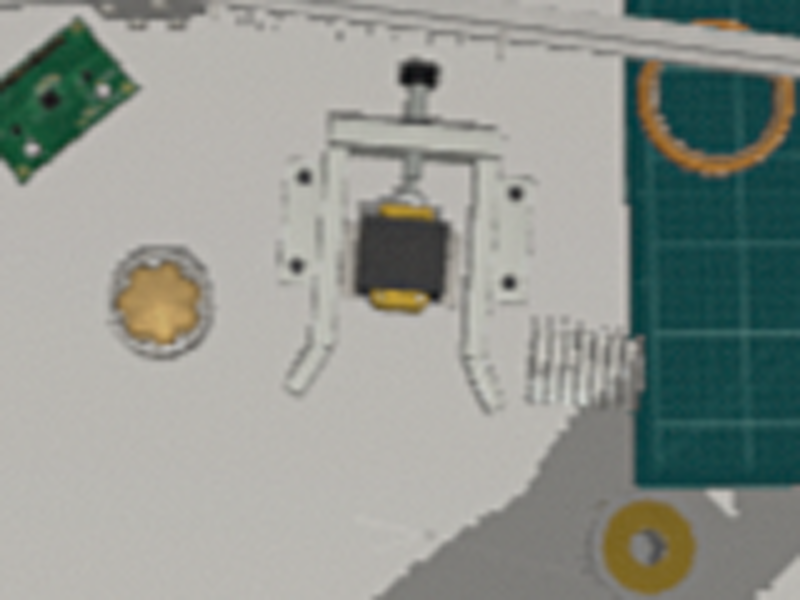

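The transformer sits square in the nest, with its core at crop (402,253) and its bobbin end at the stop pad (408,205). The robot is clear and everything else is where it was.

```bash
python3 -c "
from plant import r
print(r.finish_job())"
```

```text
the job is handed in; nothing more can be done
None
```

I pushed the transformer past the tin and into the nest, pressed it on the sprung stop at about 12 N for over a second, backed away and handed the job in at about 26 s; it sits square in the nest, and I saw no sign of touching the reel, tin, heat sink or other loose things.

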